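# Unscrew the wooden hand nut from the angle-drilling jig and put it in the parts tray

## Task

The pen holder on the angle-drilling jig has been drilled and has to be freed: unscrew the big wooden hand nut (ordinary right-hand thread) all the way off its stud by turning it, not by forcing it, and lift it clear. Then set the nut down in the low steel parts tray and let go of it there, without dropping it in. Leave the pen holder sitting on the jig.

Things in the scene. Friction and masses are not known exactly. Their poses are not given: they have to be found in the camera images.
- jig: Angle-drilling jig, a plywood wedge fixed to the bench: base 240 x 200 x 18 mm, and a sloping board at 30 degrees that falls towards the jig's own -x side (towards the robot at yaw 0; yaw within 20 degrees) and is 150 mm high at its +x edge. A wooden stud stands square to the slope in its middle, so it leans 30 degrees from vertical towards the jig's -x. Origin: centre of the base's underside; z up.
- stud_foot (a point): Point on the stud's axis at the face of the sloping board; z axis: along the stud, outwards. Stud, from here: plain shank 24 mm thick, then a coarse right-hand thread, 26 mm thick, pitch 8 mm, up to 68 mm, then a plain nose 20 mm thick. The thread has about 1 mm of play each way, turns with little effort and holds firm if the nut is pulled.
- stud_tip (a point): Centre of the stud's free end, 92 mm from stud_foot; same axes (z outwards along the stud, 30 degrees from vertical). Turned anticlockwise, seen from this end, the nut climbs 8 mm a turn and comes off the thread after about 0.85 turn (at most one). It must then be lifted 35 mm more along the stud to clear the tip.
- nut_center (a point): Centre (on the axis, half-way up) of the octagonal wooden hand nut: 50 mm across flats, 36 mm high, with a hole right through, about 60 g. z: its axis. A flat faces its own +x, and another every 45 degrees round. At the start it is slack near the top of the thread, axes as stud_tip, its centre 22.5 mm below the stud's tip along the axis, its underside 13 mm above the pen holder.
- pen_holder_center (a point): Centre of the pen holder: a dark wooden disc, 116 mm across and 38 mm thick, with a ring of seven holes in its face, lying loose on the slope with the stud through its middle hole.
- tray: Parts tray: low, open, empty, sheet steel, 180 mm (its x) by 150 mm (its y), 22 mm high, walls and floor 4 mm thick, fixed to the bench. It stands on one side of the jig, left or right; a wooden block with drill bits stands on the other side. Origin: centre of its underside.
There are look-alikes about, which are no part of the job. What is meant by the part that bears nut_center is not red, and is the larger of those in its own colour.

How it is judged:
By the outcome, as a careful person would: the job done as asked, in the order asked, and still so for the second after the job is handed in, with the robot touching nothing.
It also fails if it takes over 64 s, if anything falls off the work surface, if the arm or the gripper's body presses on something with over 40 N, if the wrist force passes 120 N, or if a joint passes its speed limit or range.

## Robot

A 7-joint arm with a two-finger parallel gripper is mounted at the origin on the work surface. World frame = base frame: x ahead of the robot, y to its left, z up, the work surface at z = 0. Lengths are in m, angles in rad, forces in N, time in s.
With the tool pointing down it reaches from about 0.425 to 0.875 m from the base axis. Payload 8.4 kg.
Tool frame: the origin (TCP) lies midway between the tips of the shut fingers; the grasp point (between the pads) lies 19 mm behind it (hold_point_z is the distance from the TCP to the grasp point, in m); z points along the fingers, y is the line along which they close (so a half turn about z gives the same grasp; the last joint's range is limited). The gripper opens to 87 mm and grips with 3 to 60 N. Pads are 19 mm wide; open, the fingers measure 117 mm over their backs; the gripper's body (75 mm by 190 mm) begins 51 mm behind the grasp point.
Start: joints at [-1.21, 0.333, 0.04, 1.465, -0.013, 1.343, -0.059], TCP at [0.288, 0.582, 0.223] pointing down, gripper open.
Joint ranges: [-2.58, 2.58], [-0.38, 2.09], [-1.3, 1.39], [0.25, 2.4], [-1.5, 4.64], [0.08, 2.09], [-2.65, 2.65]. Speed limits (rad/s): [2.22, 2.22, 2.79, 2.79, 3.14, 3.14, 3.14].

## Interface

Orientations are given as [roll, pitch, yaw] about the fixed x, y, z axes, in that order (R = Rz(yaw) Ry(pitch) Rx(roll)).
In Python, from bench import * gives the robot as it stands. The module is installed in compiled form; this text tells all that it offers. Calls block until the motion is done:
- move_to(position, orientation): joint-space move of the TCP to a pose.
- move_l(position, rotation=None, v=0.15): straight line of the TCP; rotation=None keeps the orientation; v is the mean speed in m/s.
- move_joints(angles): joint-space move.
- move_gripper(opening): opening from 0.0 (shut) to 1.0 (fully open); the grip force is fixed at half the most; returns when the fingers have stopped.
- sleep(seconds).
- solve_ik(position, orientation): joint angles nearest the present ones, or None.
- sense(): the state.
- read_camera(name): name is "scene" or "side" or "wrist"; returns the picture (480x640x3 uint8, blue, green, red); there is no depth.
- calibration(name): a dict with "vfov" (degrees; the focal length in pixels is half the picture's height over the tangent of half this angle, whatever the lens; pixels are square), "cx", "cy" (the principal point, pixels), "R" (3x3) and "t" (3): a world point X has camera coordinates R X + t; the wrist camera has in their place "hand_eye" (4x4, takes a point from camera to tool coordinates, whose origin is the TCP and whose axes are the flange's). Camera axes: x right, y down, z forward; pixel columns grow to the right and rows downward; lengths in m; the calibration is good to about 2 mm. The wrist camera is an equidistant fisheye: a pixel r from the principal point sees the ray r / f radians off the axis. A picture is of the moment at which its call begins: read the wrist's pose just before it. calibration takes no time and is no camera call.
A pose or a line that the arm cannot do raises IKError and nothing moves.
- job_done(): hands the job in; it is judged then, once.
The state is a dict: "clock": time; "q": joint angles; "joint_vel": joint speeds; "tau": joint torques, N m; "ee_pos": TCP position; "eef_rot": TCP orientation; "contact_force": force on the tool from outside, world axes, zero at the start; "wrist_torque": the same for the moment, N m; "grip_width": opening from 0.0 (shut) to 1.0 (fully open); "grasp_force": force on a finger pad.
Only numpy, scipy, OpenCV 4.12 (cv2) and the standard library are available. Lean on these libraries where they do the work, as an engineer would, in place of code of your own. Each camera call takes 0.05 s, during which the arm holds its last target. There are 200 camera calls.

## Working session

There is one attempt and no reset: what is moved stays moved. The work goes in short steps, each a Python script; the robot and the scene stay as the last script left them, time stands still between calls to the robot, and variables do not carry over. Pictures are saved under pics/ and viewed, at most 10 in all, crops included, and the job is handed in when it is done.

```bash
mkdir -p pics; python3 - <<'E'
from bench import *
import cv2,numpy as np
for n in("scene","side"):
    cv2.imwrite(f"pics/{n}0.png",read_camera(n)); c=calibration(n); print(n,c)
c=calibration("wrist");print(c)
s=sense();print(s["clock"],s["ee_pos"],s["eef_rot"],s["grip_width"])
E
```

```text
scene {'vfov': 55.76349161380265, 'cx': 318.43866205659543, 'cy': 240.1921776360811, 'R': array([[ 0.1971432 ,  0.9803611 , -0.00516411],
       [ 0.83564149, -0.1707911 , -0.5220476 ],
       [-0.51267715,  0.09860279, -0.85290072]]), 't': array([-0.08093359, -0.34895184,  1.35886165])}
side {'vfov': 47.745845950121584, 'cx': 315.4117590158636, 'cy': 249.00918189281504, 'R': array([[ 0.81640952, -0.57735316,  0.01178263],
       [-0.31181205, -0.45790971, -0.83252143],
       [ 0.48605426,  0.67600446, -0.55386752]]), 't': array([-0.42951348,  0.26186513,  0.7811206 ])}
{'vfov': 65.70646984690485, 'cx': 319.84698142722453, 'cy': 234.93610735844663, 'hand_eye': array([[ 3.61129460e-05, -9.60838310e-01, -2.77109619e-01,
         7.67429135e-02],
       [ 9.99999999e-01,  4.45591501e-05, -2.41824606e-05,
        -1.48193411e-04],
       [ 3.55832037e-05, -2.77109618e-01,  9.60838310e-01,
        -1.61697742e-01],
       [ 0.00000000e+00,  0.00000000e+00,  0.00000000e+00,
         1.00000000e+00]])}
0.1 [0.28830289 0.58205351 0.2217377 ] [-3.14007227e+00  1.14022325e-04  2.68170935e+00] 0.9996484699424785
```

View pics/scene0.png

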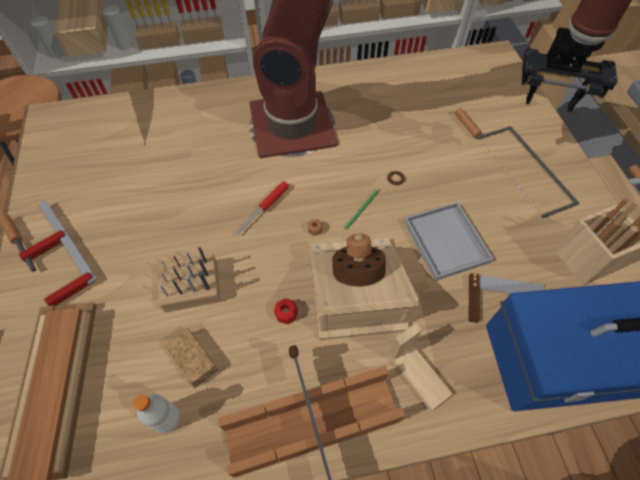

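View pics/side0.png

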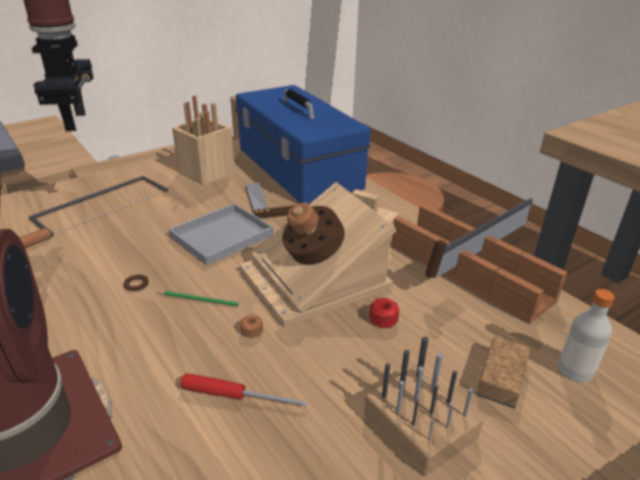

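Candidates for the nut: light-brown octagon on the jig's stud (scene 358,245; side 302,220), a small light-brown one on the bench (scene 315,227; side 251,325), and a red one (scene 286,310; side 384,312). The one on the stud fits, being not red and the larger of the brown ones. The tray is at scene (448,240). I'll confirm with a crop.

```bash
python3 - <<'E'
import cv2,numpy as np
a=cv2.imread("pics/scene0.png")[200:350,290:500]; b=cv2.imread("pics/side0.png")[180:330,160:410]
a=cv2.resize(a,(798,570),interpolation=3); b=cv2.resize(b,None,fx=3.2,fy=3.2,interpolation=3)
cv2.imwrite("pics/ca.png",a);cv2.imwrite("pics/cb.png",b)
E
```

```text
(no output)
```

View pics/ca.png

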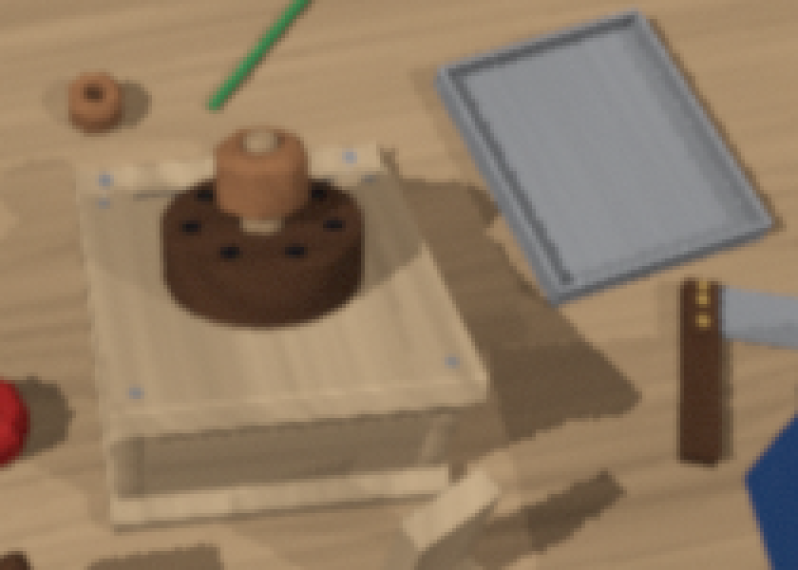

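View pics/cb.png

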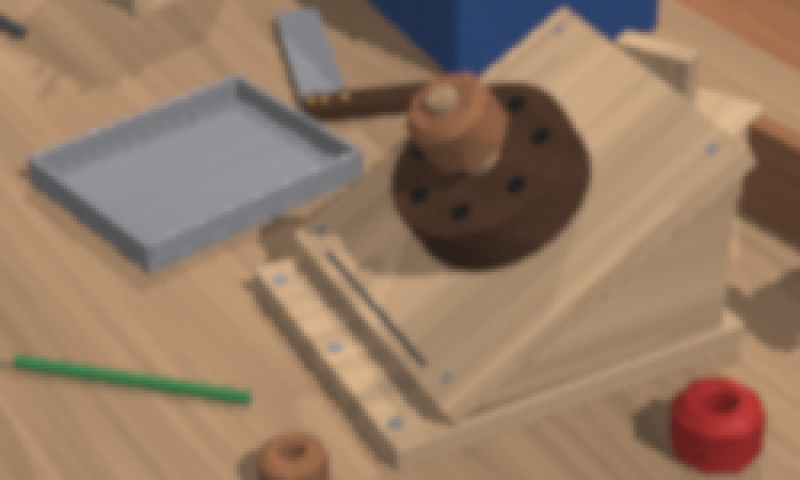

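Confirmed: the nut on the stud is the larger brown one. Stud tip is at crop (261,140) in scene and (441,97) in side. Next I'll compute poses.

```bash
cat > h.py <<'E'
import numpy as np
from bench import *
from scipy.spatial.transform import Rotation as Ro
def ray(n,p):
    c=calibration(n); f=240/np.tan(np.radians(c["vfov"]/2))
    d=c["R"].T@np.array([(p[0]-c["cx"])/f,(p[1]-c["cy"])/f,1]); return -c["R"].T@c["t"],d/np.linalg.norm(d)
def onz(n,p,z):
    o,d=ray(n,p); return o+d*(z-o[2])/d[2]
def tri(rays):
    A=0;b=0
    for o,d in rays:
        M=np.eye(3)-np.outer(d,d); A=A+M;b=b+M@o
    X=np.linalg.solve(A,b); return X,[np.linalg.norm(np.cross(X-o,d)) for o,d in rays]
def wray(p,pos,rot):
    c=calibration("wrist"); f=240/np.tan(np.radians(c["vfov"]/2)); H=c["hand_eye"]
    v=np.array([p[0]-c["cx"],p[1]-c["cy"]]); r=np.hypot(*v)+1e-12; a=r/f
    d=np.r_[v/r*np.sin(a),np.cos(a)]; T=Ro.from_euler("xyz",rot).as_matrix()
    return T@H[:3,3]+pos, T@H[:3,:3]@d
def wproj(X,pos,rot):
    c=calibration("wrist"); f=240/np.tan(np.radians(c["vfov"]/2)); H=c["hand_eye"]
    T=Ro.from_euler("xyz",rot).as_matrix(); P=H[:3,:3].T@(T.T@(np.array(X)-pos)-H[:3,3])
    r=np.hypot(P[0],P[1])+1e-12; return np.array([c["cx"],c["cy"]])+f*np.arctan2(r,P[2])*P[:2]/r
E
python3 - <<'E'
from h import *
np.set_printoptions(precision=4,suppress=True)
A=lambda u,v:((u+.5)/3.8-.5+290,(v+.5)/3.8-.5+200); B=lambda u,v:((u+.5)/3.2-.5+160,(v+.5)/3.2-.5+180)
tip=tri([ray("scene",A(261,140)),ray("side",B(441,97))]);print("tip",tip)
for pts,n,F in(([(78,160),(380,147)],"scene",A),([(258,270),(395,450)],"side",B)):
    a,b=[onz(n,F(*p),.018) for p in pts]; d=a-b; print("base front",a,b,np.linalg.norm(d),"yaw",np.degrees(np.arctan2(-d[0],d[1])))
a,b=[onz("scene",A(*p),.150) for p in [(110,415),(487,380)]];d=a-b;print("top edge",a,b,np.linalg.norm(d),np.degrees(np.arctan2(-d[0],d[1])))
P=[onz("scene",A(*p),.022) for p in [(437,72),(638,12),(776,222),(556,300)]]
print("tray",np.array(P),np.mean(P,0)); 
P2=[onz("side",B(*p),.022) for p in [(30,162),(238,80),(362,152),(150,255)]];print(np.array(P2),np.mean(P2,0))
E
```

```text
tip (array([0.527 , 0.0623, 0.1686]), [np.float64(0.0007173242888172711), np.float64(0.0007173242888172094)])
base front [ 0.4284 -0.0244  0.018 ] [0.4581 0.1707 0.018 ] 0.19732409644426144 yaw 171.33488628642002
base front [0.4542 0.1632 0.018 ] [ 0.4334 -0.0316  0.018 ] 0.1959117420723472 yaw -6.100988531349648
top edge [ 0.6618 -0.0495  0.15  ] [0.6817 0.1464 0.15  ] 0.1968641449922213 174.1952426628283
tray [[0.4113 0.2231 0.022 ]
 [0.3913 0.3718 0.022 ]
 [0.5643 0.3992 0.022 ]
 [0.589  0.2449 0.022 ]] [0.489  0.3098 0.022 ]
[[0.3842 0.3607 0.022 ]
 [0.5583 0.3839 0.022 ]
 [0.5808 0.2434 0.022 ]
 [0.4029 0.2114 0.022 ]] [0.4816 0.2998 0.022 ]
```

```bash
cat >> h.py <<'E'
def stud(psi):
    Rz=Ro.from_euler("z",psi).as_matrix(); return Rz@[-.5,0,np.sqrt(.75)],Rz@[np.sqrt(.75),0,.5],Rz@[0,1.,0]
def tool(psi,th):   # tool z = -axis, tool y = y_s turned by th about the axis (anticlockwise from the tip)
    a,x,y=stud(psi); ty=np.cos(th)*y-np.sin(th)*x; tz=-a
    return Ro.from_matrix(np.c_[np.cross(ty,tz),ty,tz]).as_euler("xyz")
E
python3 - <<'E'
from h import *
np.set_printoptions(precision=3,suppress=True)
psi=np.radians(-6.5); a,x,y=stud(psi); tip=np.array([.527,.0623,.1686])
for d in range(-180,180,45):
    r=tool(psi,np.radians(d)); print(d,[solve_ik(p,r) for p in (tip+.10*a,tip-.0365*a)])
E
```

```text
-180 [None, array([-0.358, -0.118,  0.015,  2.259,  0.429,  0.564, -2.341])]
-135 [None, array([-0.646, -0.14 ,  0.287,  2.272,  0.498,  0.584, -1.612])]
-90 [None, array([-0.78 , -0.156,  0.412,  2.277,  0.536,  0.596, -0.857])]
-45 [None, array([-0.84 , -0.164,  0.467,  2.279,  0.555,  0.603, -0.086])]
0 [None, array([-0.849, -0.165,  0.476,  2.279,  0.559,  0.604,  0.697])]
45 [None, array([-0.805, -0.159,  0.435,  2.278,  0.544,  0.599,  1.493])]
90 [None, array([-0.75 , -0.152,  0.384,  2.276,  0.527,  0.593,  2.292])]
135 [None, array([ 1.125, -0.242, -1.3  ,  2.212, -0.138,  0.498, -2.591])]
```

```bash
python3 - <<'E'
from h import *
np.set_printoptions(precision=2,suppress=True)
psi=np.radians(-6.5); a,x,y=stud(psi); tip=np.array([.527,.0623,.1686])
for d in range(-180,136,45):
    r=tool(psi,np.radians(d)); L=np.arange(-.04,.1,.01)
    s=[solve_ik(tip+l*a,r) for l in L]; ok=[round(float(l),3) for l,q in zip(L,s) if q is not None]
    print(d,ok[:1],ok[-1:],len(ok)); print([q for q in s if q is not None][-1])
# view poses: offset away from robot / other tilts
for tilt in (0,10,20,30):
  t=np.radians(tilt); Rz=Ro.from_euler("z",psi).as_matrix(); z=Rz@[np.sin(t),0,-np.cos(t)]
  for d in(-90,0,90):
    yv=Ro.from_rotvec(-z*np.radians(d)).apply(Rz@[0,1.,0]); r=Ro.from_matrix(np.c_[np.cross(yv,z),yv,z]).as_euler("xyz")
    print(tilt,d,solve_ik(tip-.08*z,r))
E
```

```text
-180 [-0.04] [0.09] 14
[-0.4  -0.38 -0.02  2.21  0.33  0.87 -2.27]
-135 [-0.04] [0.09] 14
[-0.23 -0.37 -0.15  2.21  0.25  0.85 -1.41]
-90 [-0.04] [0.09] 14
[-0.23 -0.37 -0.15  2.21  0.25  0.85 -0.63]
-45 [-0.04] [0.09] 14
[-0.23 -0.37 -0.15  2.21  0.25  0.85  0.16]
0 [-0.04] [0.09] 14
[-0.23 -0.37 -0.15  2.21  0.25  0.85  0.95]
45 [-0.04] [0.09] 14
[-0.23 -0.37 -0.15  2.21  0.25  0.85  1.73]
90 [-0.04] [0.09] 14
[-0.23 -0.37 -0.15  2.21  0.25  0.85  2.52]
135 [-0.03] [0.02] 6
[ 0.73 -0.32 -0.91  2.21 -0.14  0.63 -2.6 ]
0 -90 [-0.76  0.07  0.59  1.74 -0.04  1.34 -0.27]
0 0 [-0.66  0.07  0.48  1.74 -0.03  1.34  1.29]
0 90 None
10 -90 [-0.82 -0.12  0.53  1.91  0.14  1.18 -0.45]
10 0 [-0.77 -0.11  0.48  1.91  0.13  1.18  1.13]
10 90 [-1.31 -0.23  0.93  1.92  0.28  1.21  2.57]
20 -90 [-0.83 -0.28  0.42  2.07  0.33  1.04 -0.65]
20 0 [-0.86 -0.29  0.44  2.07  0.34  1.05  0.91]
20 90 [-0.79 -0.28  0.38  2.07  0.32  1.04  2.51]
30 -90 [-0.47 -0.36  0.04  2.22  0.37  0.86 -0.73]
30 0 [-0.47 -0.36  0.04  2.22  0.37  0.86  0.84]
30 90 [-0.47 -0.36  0.04  2.22  0.37  0.86  2.41]
```

```bash
python3 - <<'E'
from h import *
import cv2
np.set_printoptions(precision=4,suppress=True)
psi=np.radians(-6.5); a,x,y=stud(psi); tip=np.array([.527,.0623,.1686])
move_to(tip+.075*a,tool(psi,-np.pi)); s=sense(); im=read_camera("wrist")
print(s["clock"],s["q"],s["ee_pos"],s["eef_rot"],np.abs(s["contact_force"]).max())
np.save("w1.npy",np.r_[s["ee_pos"],s["eef_rot"]])
p,r=s["ee_pos"],s["eef_rot"]
print("tip px",wproj(tip,p,r),"nut top ctr",wproj(tip-.0045*a,p,r),"foot",wproj(tip-.092*a,p,r))
cv2.imwrite("pics/w1.png",im)
E
```

```text
2.0833 [-0.4233 -0.3508  0.0021  2.2223  0.3497  0.8397 -2.282 ] [0.4899 0.0671 0.2338] [ 3.1414 -0.5237 -0.112 ] 0.41751214384455965
tip px [320.9388 244.8343] nut top ctr [320.924 242.835] foot [320.7098 214.1552]
```

View pics/w1.png

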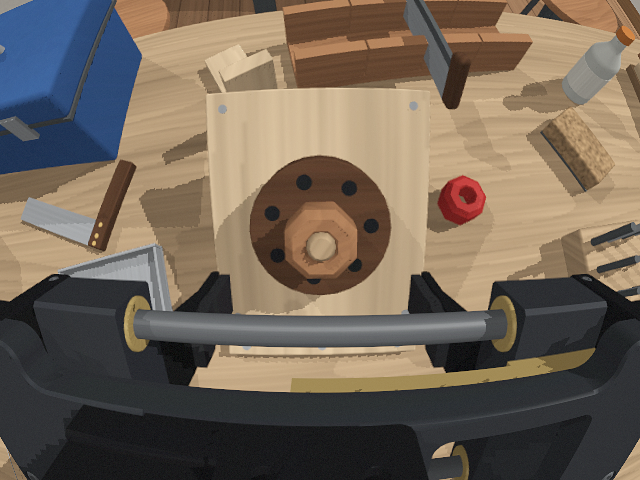

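The wrist view shows the stud tip at (321,245), against a predicted (320.9,244.8). The nut is octagonal around (321,240) with flats facing the fingers. Board edges suggest yaw of about -5.7°. I'll descend and grip.

```bash
cat >> h.py <<'E'
psi=np.radians(-5.7); a,x,y=stud(psi); tip=np.array([.527,.0623,.1686])
def st(m):
    s=sense(); print(m,round(s["clock"],2),"q",np.round(s["q"],3),"l,x,y mm",np.round(1e3*np.array([(s["ee_pos"]-tip)@v for v in(a,x,y)]),1),"F",np.round(s["contact_force"],1),"T",np.round(s["wrist_torque"],2),"w",round(s["grip_width"]*87,1),"gf",round(float(np.max(s["grasp_force"])),1),flush=True); return s
def turn(deg,rise,n):
    for _ in range(n):
        s=sense(); q=np.array(s["q"]); q2=solve_ik(np.array(s["ee_pos"])+a*rise/n,s["eef_rot"]); q2=np.array(q2); q2[6]=q[6]+np.radians(deg/n)+(q2[6]-q[6])
        move_joints(q2); s=st("turn")
        if np.linalg.norm(s["contact_force"])>35: print("STOP force"); return False
    return True
E
python3 - <<'E'
from h import *
r=tool(psi,-np.pi)
move_l(tip+.03*a,r,v=.08); st("above")
move_l(tip-.0365*a,r,v=.06); st("at")
move_gripper(0.); st("grip")
E
```

```text
above 2.85 q [-0.414 -0.268  0.03   2.248  0.371  0.723 -2.278] l,x,y mm [30.2  0.2  0.1] F [ 0.7 -0.1 -0.2] T [-0.01  0.75 -0.01] w 87.2 gf 0.0
at 4.11 q [-0.392 -0.123  0.052  2.262  0.424  0.56  -2.319] l,x,y mm [-36.2   0.3   0.1] F [ 0.2 -0.2 -0.1] T [0.08 0.74 0.04] w 87.1 gf 0.0
grip 4.83 q [-0.392 -0.122  0.052  2.263  0.424  0.559 -2.319] l,x,y mm [-36.5   0.   -0. ] F [-0.6 -0.2 -0.5] T [0.   0.73 0.08] w 49.7 gf 30.0
```

```bash
python3 - <<'E'
from h import *
if turn(30,.00067,1): turn(160,.00356,3)
E
```

```text
turn 5.39 q [-0.392 -0.124  0.052  2.263  0.423  0.561 -1.799] l,x,y mm [-35.8   0.    0.1] F [0.3 0.9 0.6] T [0.05 0.78 0.06] w 49.9 gf 30.0
turn 6.28 q [-0.392 -0.126  0.051  2.263  0.422  0.564 -0.87 ] l,x,y mm [-34.6  -0.1   0.4] F [-0.6  2.2 -0.5] T [0.41 0.73 0.3 ] w 49.9 gf 30.0
turn 7.17 q [-0.393 -0.129  0.05   2.263  0.42   0.567  0.059] l,x,y mm [-33.6  -0.6   0.4] F [-2.1  1.8 -1.9] T [0.57 1.22 0.26] w 49.8 gf 30.0
turn 8.07 q [-0.393 -0.132  0.05   2.263  0.419  0.57   0.988] l,x,y mm [-32.4  -0.7  -0.1] F [-2.   0.4 -0.8] T [ 0.13  1.12 -0.  ] w 49.7 gf 30.0
```

```bash
python3 - <<'E'
from h import *
move_gripper(.85); st("open")
q=np.array(sense()["q"]); q[6]-=np.pi; move_joints(q); s=st("back")
move_l(tip-.0323*a,s["eef_rot"],v=.05); st("centred")
move_gripper(0.); st("grip")
turn(190,.00422,4)
E
```

```text
open 8.8 q [-0.393 -0.132  0.05   2.263  0.419  0.57   0.991] l,x,y mm [-32.4  -0.5   0.4] F [ 0.7 -0.3  0.7] T [0.11 0.59 0.  ] w 73.7 gf 0.0
back 11.45 q [-0.393 -0.132  0.05   2.263  0.419  0.57  -2.15 ] l,x,y mm [-32.4  -0.5   0.4] F [ 0.7  0.  -0.9] T [0.03 0.74 0.02] w 73.9 gf 0.0
centred 11.7 q [-0.393 -0.132  0.051  2.262  0.418  0.57  -2.147] l,x,y mm [-32.3   0.1  -0. ] F [-0.3  0.7  0.2] T [-0.01  0.73  0.02] w 73.7 gf 0.0
grip 12.25 q [-0.393 -0.131  0.051  2.262  0.418  0.57  -2.148] l,x,y mm [-32.3   0.    0. ] F [-0.2 -0.3 -0.2] T [0.07 0.68 0.03] w 49.9 gf 30.0
turn 13.06 q [-0.393 -0.134  0.051  2.262  0.417  0.572 -1.32 ] l,x,y mm [-31.2   0.1   0.2] F [-0.8  0.8  0.2] T [0.25 0.69 0.15] w 50.1 gf 30.0
turn 13.87 q [-0.394 -0.136  0.05   2.262  0.415  0.575 -0.493] l,x,y mm [-30.2  -0.3   0.4] F [-1.8  2.7 -0.1] T [0.5  1.11 0.28] w 49.9 gf 30.0
turn 14.68 q [-0.394 -0.139  0.049  2.262  0.414  0.578  0.333] l,x,y mm [-29.2  -0.6   0.3] F [-3.2  3.1 -0.1] T [0.55 1.29 0.23] w 49.9 gf 30.0
turn 15.48 q [-0.394 -0.141  0.049  2.262  0.413  0.581  1.16 ] l,x,y mm [-28.3  -0.8  -0.1] F [-1.6 -0.6 -0.2] T [0.12 1.17 0.01] w 49.7 gf 30.0
```

```bash
python3 - <<'E'
from h import *
r=sense()["eef_rot"]
for l in(-.026,-.022,-.012,.005,.03):
    move_l(tip+l*a,r,v=.05); s=st("lift")
    if np.linalg.norm(s["contact_force"])>12: print("STOP");break
else:
    import cv2; cv2.imwrite("pics/s2.png",np.hstack([cv2.resize(read_camera("side")[150:300,200:400],(400,300)),cv2.resize(read_camera("scene")[180:330,300:500],(400,300))]))
    p0=np.array([.485,.305,0])
    for yaw in range(-180,180,15): print(yaw,[None if (k:=solve_ik(p0+[0,0,h],[np.pi,0,np.radians(yaw)])) is None else np.round(k,2) for h in(.15,.007)])
E
```

```text
lift 15.73 q [-0.394 -0.145  0.049  2.261  0.41   0.588  1.162] l,x,y mm [-26.1  -0.6  -0.4] F [-5.2 -0.4 -0.3] T [ 0.07  1.65 -0.11] w 49.4 gf 30.0
lift 15.98 q [-0.395 -0.155  0.047  2.26   0.407  0.597  1.166] l,x,y mm [-21.9  -0.4  -0.3] F [-6.9 -1.3 -0.6] T [ 0.01  1.91 -0.1 ] w 49.8 gf 30.0
lift 16.33 q [-0.399 -0.178  0.044  2.257  0.399  0.62   1.173] l,x,y mm [-11.2   1.4   0.6] F [-0.5 -0.1 -0.8] T [ 0.11  0.67 -0.01] w 49.8 gf 30.0
lift 16.82 q [-0.405 -0.215  0.039  2.255  0.385  0.663  1.183] l,x,y mm [5.3 0.3 0.1] F [-0.2 -0.7 -0.6] T [ 0.09  0.61 -0.  ] w 50.3 gf 30.0
lift 17.48 q [-0.412 -0.267  0.03   2.247  0.368  0.725  1.196] l,x,y mm [30.1  0.1  0. ] F [-0.1  0.7 -0.1] T [ 0.13  0.7  -0.01] w 50.0 gf 30.0
-180 [array([-0.48,  0.24, -0.18,  1.74,  0.05,  1.17,  0.89]), array([-0.42,  0.4 , -0.26,  1.86,  0.13,  0.9 ,  0.83])]
-165 [array([-0.58,  0.23, -0.07,  1.75,  0.02,  1.16,  1.18]), array([-0.51,  0.39, -0.15,  1.86,  0.07,  0.89,  1.13])]
-150 [array([-0.66,  0.23,  0.03,  1.75, -0.01,  1.16,  1.46]), array([-0.6 ,  0.39, -0.05,  1.87,  0.02,  0.88,  1.44])
[... 1837 characters left out ...]
 -0.34,  1.74,  0.09,  1.17, -0.71]), array([-0.36,  0.41, -0.33,  1.86,  0.17,  0.9 , -0.77])]
105 [array([-0.34,  0.25, -0.34,  1.74,  0.09,  1.17, -0.45]), array([-0.36,  0.41, -0.34,  1.86,  0.17,  0.9 , -0.51])]
120 [array([-0.37,  0.25, -0.31,  1.74,  0.08,  1.17, -0.18]), array([-0.34,  0.41, -0.35,  1.86,  0.18,  0.9 , -0.26])]
135 [array([-0.4 ,  0.24, -0.28,  1.74,  0.07,  1.17,  0.09]), array([-0.39,  0.41, -0.3 ,  1.86,  0.15,  0.9 ,  0.03])]
150 [array([-0.41,  0.24, -0.27,  1.74,  0.07,  1.17,  0.35]), array([-0.41,  0.4 , -0.28,  1.86,  0.14,  0.9 ,  0.3 ])]
165 [array([-0.39,  0.25, -0.29,  1.74,  0.08,  1.17,  0.61]), array([-0.39,  0.41, -0.3 ,  1.86,  0.15,  0.9 ,  0.55])]
```

View pics/s2.png

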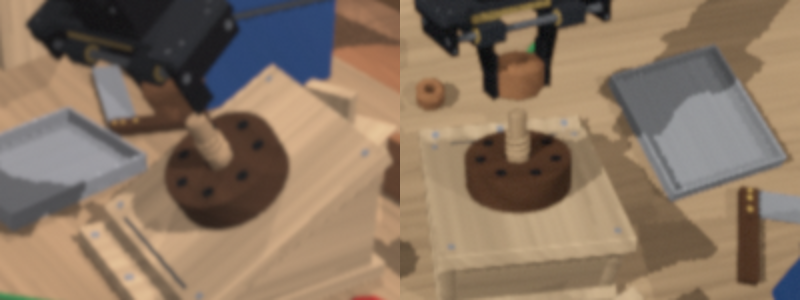

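Nut is off and clear, with the pen holder still on the jig. Carrying it to the tray, then a guarded descent.

```bash
python3 - <<'E'
from h import *
r=[np.pi,0,np.radians(98)]; p=np.array([.485,.305,0])
move_to(p+[0,0,.18],r); st("over")
move_l(p+[0,0,.05],r,v=.12); st("low")
move_l(p+[0,0,.015],r,v=.05); s=st("low2"); f0=s["contact_force"][2]
z=.015
while z>.003:
    z-=.001; move_l(p+[0,0,z],r,v=.02); f=sense()["contact_force"][2]
    if f-f0>3: break
s=st(f"contact z={z:.3f}"); print(s["ee_pos"])
import cv2; w=cv2.resize(read_camera("side")[150:300,130:330],(400,300)); cv2.imwrite("pics/s3.png",np.hstack([w,cv2.resize(read_camera("scene")[170:320,360:560],(400,300))]))
E
```

```text
over 19.12 q [-0.344  0.226 -0.34   1.7    0.08   1.229 -0.563] l,x,y mm [ 42.6 -51.2 236.8] F [ 0.2  0.4 -0.4] T [-0.1  -0.01 -0.01] w 49.8 gf 30.0
low 20.36 q [-0.362  0.353 -0.329  1.828  0.135  0.981 -0.607] l,x,y mm [ -69.3 -115.6  237.7] F [ 0.1 -0.4 -0.3] T [-0.01  0.06  0.01] w 49.8 gf 30.0
low2 21.21 q [-0.37   0.399 -0.321  1.852  0.155  0.915 -0.622] l,x,y mm [-100.  -133.7  237.5] F [ 0.4  0.9 -0.6] T [-0.11 -0.   -0.01] w 49.4 gf 30.0
contact z=0.005 23.71 q [-0.372  0.412 -0.318  1.858  0.161  0.897 -0.627] l,x,y mm [-108.6 -138.6  237.4] F [-0.6 -0.7  3.4] T [-0.16  0.13 -0.03] w 50.2 gf 30.0
[0.48514752 0.30510025 0.00523102]
```

View pics/s3.png

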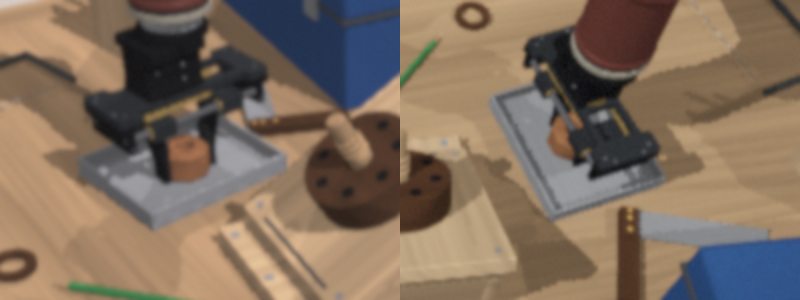

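The nut stands upright in the tray between the fingers, in contact with the floor. Releasing.

```bash
python3 - <<'E'
from h import *
for g in(.62,.8): move_gripper(g); st("open")
p=np.array([.485,.305,0])
move_l(p+[0,0,.06],v=.05); move_l(p+[0,0,.2],v=.12); st("up")
import cv2; s=sense();im=read_camera("wrist")
cv2.imwrite("pics/s4.png",np.hstack([cv2.resize(im,(400,300)),cv2.resize(read_camera("side")[150:300,130:330],(400,300))]))
E
```

```text
open 24.19 q [-0.372  0.412 -0.318  1.858  0.161  0.896 -0.627] l,x,y mm [-108.8 -139.   237.2] F [0.5 0.1 0.7] T [-0.05 -0.01  0.01] w 53.7 gf 0.0
open 24.81 q [-0.372  0.412 -0.318  1.858  0.161  0.896 -0.627] l,x,y mm [-108.7 -138.9  237.3] F [-0.5  0.6  1.1] T [-0.04  0.04  0.01] w 69.9 gf 0.0
up 27.38 q [-0.342  0.213 -0.342  1.675  0.074  1.268 -0.559] l,x,y mm [ 59.5 -42.1 237. ] F [ 0.4 -0.4 -0.5] T [-0.08  0.02 -0.01] w 70.0 gf 0.0
```

View pics/s4.png

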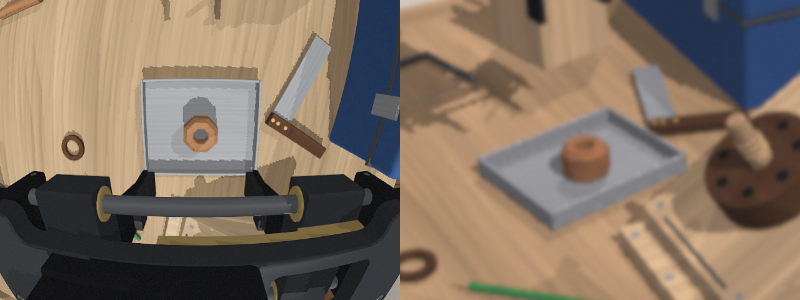

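The nut sits flat in the middle of the tray, at (200,134) in the wrist half of the picture. The pen holder is still on the jig, and the arm is clear.

```bash
python3 -c "
from bench import *
print(job_done())"
```

```text
the job is handed in; nothing more can be done
None
```

I unscrewed the nut fully off its stud, set it down upright in the parts tray and released it; the pen holder is still on the jig, and I handed the job in at about 27 s with the arm clear.

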